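# Switch on the kitchen scale and tare it with the bowl on

## Task

Get the kitchen scale ready for weighing jam into the bowl that stands on it: with the fingertips, press the white key (on) gently right down and let it come up, then press the green key (tare) on the scale gently right down, let it come up too and draw the hand away. Do not press the orange key between them or the timer's green button, and leave the scale, the bowl and everything else standing where they are; nothing is picked up.

Things in the scene. Friction and masses are not known exactly. Their poses are not given: they have to be found in the camera images.
- scale: White kitchen scale, 260 (its x) x 210 (its y) mm, 1 to 2 kg, loose on rubber feet. Origin under its centre on the table, z up. Its panel (a black strip with three round keys, 30 mm above the table) is at its -x end, towards the robot; a round steel platform 160 mm across, 36 mm above the table, is centred at its x = +42 mm. Keys in its frame: x = -100 mm, y = +55 (white), 0 (orange), -55 mm (green)
- key_on_top (a point): Centre of the top of the white key (on), 41 mm above the table when up. Its cap is 24 mm across, flat on top, and stands 11 mm proud of the scale's panel, with 7 mm of downward travel against a spring that starts at about 2 N and takes about 5 N fully down, where it stops hard; it springs back when let go. 
- key_on (a joint): How far the white key is pressed, m: 0 up, 0.007 fully down; from 0.0045 it counts as pressed
- key_tare_top (a point): Centre of the top of the green key (tare) on the scale, 41 mm above the table when up. Its cap is 24 mm across, flat on top, and stands 11 mm proud of the scale's panel, with 7 mm of downward travel against a spring that starts at about 2 N and takes about 5 N fully down, where it stops hard; it springs back when let go. 
- key_tare (a joint): How far the green key is pressed, m: 0 up, 0.007 fully down; from 0.0045 it counts as pressed
- key_unit_top (a point): Centre of the top of the orange key between the two, not to be pressed. Same size and spring as the other keys
- key_unit (a joint): How far the orange key is pressed, m: 0 up
- bowl: Steel bowl, 144 mm across the rim, 55 mm high, loose on the scale's platform (rim 91 mm above the table). Origin under its centre. To be left alone
- timer: Round red kitchen timer, 68 mm across, 36 mm high, with a fixed green button on top (20 mm across, to 44 mm), loose beside the scale. Origin under its centre. To be left alone
- jam: Amber jam jar with a red lid, 68 mm across, 90 mm high, loose beside the scale. Origin under its centre. To be left alone
- carton: Small blue and white carton, 50 x 32 mm, 74 mm high, loose beside the scale. Origin under its centre. To be left alone
- nozzle: Steel piping nozzle, a cone 32 mm across the foot and 48 mm high, to the right. Origin under its centre. To be left alone
- jamlid: Loose red jar lid, 70 mm across, 12 mm high, lying to the right. Origin under its centre. To be left alone
- knife: Spatula about 260 mm long lying on the table to the left, along its own x. To be left alone

How it is judged:
By the outcome, as a careful person would: the job done as asked, in the order asked, and still so for the second after the job is handed in, with the robot touching nothing.
It also fails if it takes over 42 s, if anything falls off the work surface, if the arm or the gripper's body presses on something with over 40 N, if the wrist force passes 120 N, or if a joint passes its speed limit or range.

## Robot

A 7-joint arm with a two-finger parallel gripper is mounted at the origin on the work surface. World frame = base frame: x ahead of the robot, y to its left, z up, the work surface at z = 0. Lengths are in m, angles in rad, forces in N, time in s.
With the tool pointing down it reaches from about 0.35 to 0.9 m from the base axis. Payload 8.1 kg.
Tool frame: the origin (TCP) lies between the finger pads; the fingertips stand 22 mm ahead of it and the grasp point (between the pads) lies 3 mm ahead of it; z points along the fingers, y is the line along which they close (so a half turn about z gives the same grasp; the last joint's range is limited). The gripper opens to 85 mm and grips with 20 to 120 N. Pads are 22 mm wide; open, the fingers measure 114 mm over their backs; the gripper's body (76 mm by 85 mm) begins 54 mm behind the grasp point. The pads swing forward as they close: fully open they stand 13 mm farther back than shut.
Start: joints at [1.082, 0.434, 0.025, 1.573, -0.012, 1.134, -0.075], TCP at [0.235, -0.579, 0.253] pointing down, gripper open.
Joint ranges: [-2.62, 2.62], [-0.44, 2.09], [-1.27, 1.32], [0.08, 2.57], [-1.32, 4.46], [0.12, 2], [-2.74, 2.74]. Speed limits (rad/s): [2.22, 2.22, 3.01, 3.01, 3.14, 3.14, 3.14].

## Interface

Orientations are given as a unit quaternion [x, y, z, w].
In Python, from bench import sensors, imaging, workorder gives the robot as it stands.
- The arm moves only by the shell command python3 -m jog 'ROWS'. ROWS is a JSON object of lists of equal length, an entry for each row: "claw": the closure, from 0 (fully open) to 1 (shut); "translation": the shift along the world's x, y, z in mm, a list of three; "delta_rot": the turn, a rotation vector about the world's x, y, z in rad, a list of three. In form: {"claw": [claw, ...], "translation": [[x, y, z], ...], "delta_rot": [[ax, ay, az], ...]}. A call has exactly 5 rows; each row is the pose to reach, as a shift and turn from the pose commanded when the call began; what a row does not reach only later rows make up. A row lasts 1/12 s, in which the tool goes at most 41.7 mm and 7.16 degrees, less where a joint would pass 70% of its speed; a pose out of reach is approached as far as the arm can. A call with a gripper value outside its range is refused whole. The fingers move at their own pace and stop on an object; the grip force is fixed at half the most. Time passes only in rows, so rows that repeat a pose let the fingers close, or fill a call up. It gives the time, the measured TCP pose, the force, the opening and the grip force at its end, in the units of the state.
- sensors.state(): the state, without advancing time (a new reading comes with each control period).
- imaging.snapshot(name): name is "side" or "top"; returns the picture (400x640x3 uint8, blue, green, red); there is no depth.
- imaging.get_calibration(name): a dict with "fx", "fy", "cx", "cy" (pixels), "origin" and "rotation" of the camera in the world. Camera axes: x right, y up, looking along -z (the intrinsics and any distortion apply to the point x, -y, -z); pixel columns grow to the right and rows downward; lengths in m; the calibration is good to about 2 mm. A picture is of the moment at which its call begins. get_calibration takes no time and is no camera call.
- workorder.finish_job(): hands the job in; it is judged then, once.
The state is a dict: "time_s": time; "qpos": joint angles; "dq": joint speeds; "tau": joint torques, N m; "eef_pos": TCP position; "tcp_rot": TCP orientation; "contact_force": force on the tool from outside, world axes, zero at the start; "moment": the same for the moment, N m; "gripper_width": opening from 0.0 (shut) to 1.0 (fully open); "grip_force": force on a finger pad.
Only numpy, scipy, OpenCV 4.12 (cv2) and the standard library are available. Lean on these libraries where they do the work, as an engineer would, in place of code of your own. Each camera call takes 0.05 s, during which the arm holds its last target. There are 200 camera calls.

## Working session

There is one attempt and no reset: what is moved stays moved. The work goes in short steps, Python scripts to look and compute and a shell command to move; the robot and the scene stay as the last step left them, time stands still between calls to the robot, and variables do not carry over. Pictures are saved under pics/ and viewed, at most 10 in all, crops included, and the job is handed in when it is done.

```bash
mkdir -p pics; python3 - <<'E'
from bench import sensors, imaging
import cv2
for n in("top","side"):
    cv2.imwrite(f"pics/{n}0.png",imaging.snapshot(n)); print(imaging.get_calibration(n))
print(sensors.state())
E
```

```text
{'fx': 480.8030955687061, 'fy': 480.8030955687061, 'cx': 314.9705413042692, 'cy': 204.21856844135252, 'origin': array([ 0.3680281 , -0.06398172,  1.60854985]), 'rotation': array([-0.04153248,  0.03596337,  0.71621715, -0.69571164])}
{'fx': 478.24910394301565, 'fy': 478.24910394301565, 'cx': 324.0420622311181, 'cy': 208.64552941742713, 'origin': array([ 0.39129733, -1.10278611,  0.72220267]), 'rotation': array([ 0.47792527, -0.03199851, -0.07281916,  0.87479192])}
{'time_s': 0.1, 'qpos': array([ 1.08241853,  0.43516834,  0.02496532,  1.57398931, -0.0115802 ,
        1.13401241, -0.07515122]), 'dq': array([-0.00032981, -0.00069929, -0.00096008, -0.00121452, -0.0006713 ,
       -0.00172863,  0.00103295]), 'tau': array([ 2.89711927e-03, -6.71753740e+01,  1.02781825e+00, -3.16905570e+01,
        1.56301120e-02,  7.17701812e-03, -6.36346954e-05]), 'eef_pos': array([ 0.23497048, -0.57869784,  0.2526015 ]), 'tcp_rot': array([ 9.81464313e-01,  1.91643651e-01, -2.07769521e-04, -6.85624596e-04]), 'contact_force': array([-0.08999527, -1.68180292, -0.1486968 ]), 'moment': array([-0.01347897, -0.0130391 ,  0.03775543]), 'grip_force': 0.0, 'gripper_width': 0.9994709301071519}
```

View pics/top0.png

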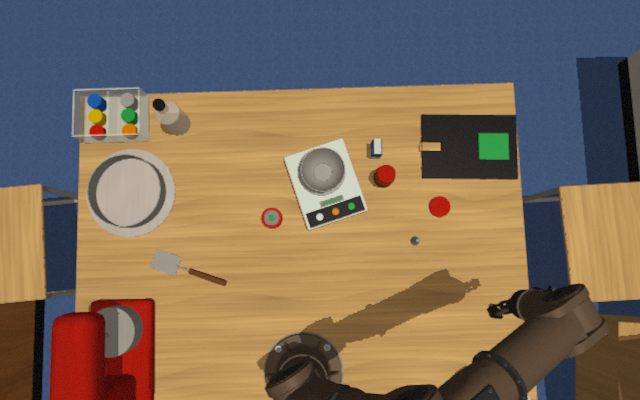

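View pics/side0.png

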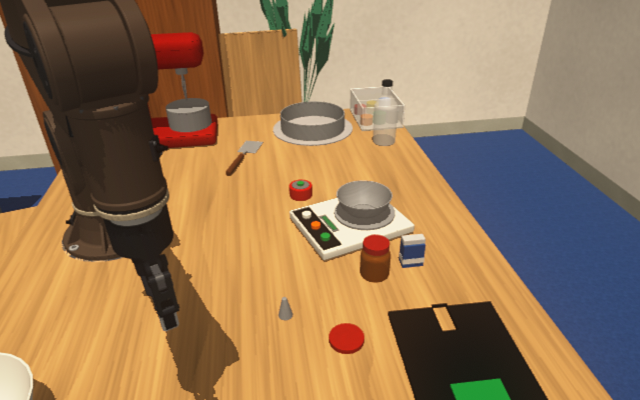

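The top view shows the scale with its white key near (320,217), orange (335,211) and green (351,206). In the side view they are near (307,215), (316,226) and (325,237). The timer is left of the scale at (272,218) in the top view.

```bash
cat > h.py <<'E'
import numpy as np, cv2
from scipy.spatial.transform import Rotation as R
from bench import imaging
def ray(n,uv):
    c=imaging.get_calibration(n)
    d=np.array([(uv[0]-c['cx'])/c['fx'],-(uv[1]-c['cy'])/c['fy'],-1])
    return c['origin'],R.from_quat(c['rotation']).apply(d)
def at(n,uv,z):
    o,d=ray(n,uv); return o+d*(z-o[2])/d[2]
def proj(n,p):
    c=imaging.get_calibration(n); q=R.from_quat(c['rotation']).inv().apply(np.array(p)-c['origin'])
    return np.array([c['cx']-c['fx']*q[0]/q[2], c['cy']+c['fy']*q[1]/q[2]])
def tri(a,b):
    A=np.zeros((3,3));v=np.zeros(3)
    for n,uv in(("top",a),("side",b)):
        o,d=ray(n,uv);d/=np.linalg.norm(d);P=np.eye(3)-np.outer(d,d);A+=P;v+=P@o
    return np.linalg.solve(A,v)
def blob(img,uv,test,r=8):
    u,v=uv; p=img[v-r:v+r+1,u-r:u+r+1].astype(float)
    w=test(p[...,0],p[...,1],p[...,2]); y,x=np.nonzero(w)
    return np.array([x.mean()+u-r,y.mean()+v-r]),len(x)
E
python3 - <<'E'
from h import *
T=cv2.imread("pics/top0.png");S=cv2.imread("pics/side0.png")
cl={'w':lambda b,g,r:(b>110)&(g>110)&(r>110),'o':lambda b,g,r:(r>130)&(b<90),'g':lambda b,g,r:(g>90)&(r<90)}
px={'w':((320,217),(307,215)),'o':((335,211),(316,226)),'g':((351,206),(325,237))}
for k in px:
    a,na=blob(T,px[k][0],cl[k],6);b,nb=blob(S,px[k][1],cl[k],6)
    print(k,a,na,b,nb,"tri",tri(a,b),"top",at("top",a,.041),"side",at("side",b,.041))
cv2.imwrite("pics/c0.png",np.hstack([cv2.resize(T[190:240,295:375],(400,250),interpolation=0),cv2.resize(S[195:255,280:360],(400,300),interpolation=0)[:250]]))
E
```

```text
w [319.65384615 216.80769231] 52 [306.8        213.48333333] 60 tri [ 0.50053239 -0.06829644  0.0391918 ] top [ 0.498914   -0.06821574  0.041     ] side [ 0.50171629 -0.07092628  0.041     ]
o [334.95454545 211.06818182] 44 [315.31884058 224.65217391] 69 tri [ 0.51685019 -0.1190006   0.03664851] top [ 0.51628579 -0.11883866  0.041     ] side [ 0.51620642 -0.1252333   0.041     ]
g [351.         205.60869565] 46 [324.92424242 236.04545455] 66 tri [ 0.5330056  -0.17221615  0.03730186] top [ 0.53269834 -0.17196772  0.041     ] side [ 0.53215875 -0.17724703  0.041     ]
```

View pics/c0.png

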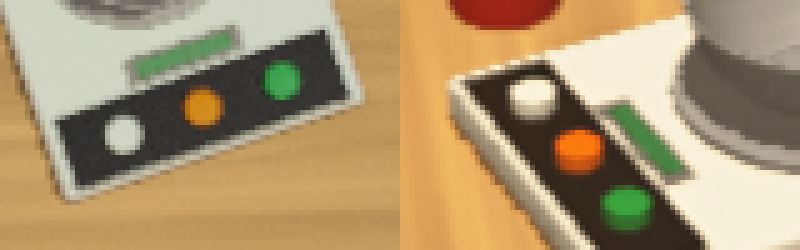

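The crop shows the three keys clear of each other. Taken from the top view they are 53–56 mm apart (55 expected) and triangulate to z≈0.037–0.039, which is consistent because the side blobs include the cap sides. The scale is yawed about 18°, and the tool is already at about 22°. I'm closing the gripper and moving over the white key.

```bash
python3 -m jog '{"claw":[1,1,1,1,1],"translation":[[18,35,0],[36,70,0],[54,105,0],[72,140,0],[88,170,0]],"delta_rot":[[0,0,0],[0,0,0],[0,0,0],[0,0,0],[0,0,0]]}'
python3 -m jog '{"claw":[1,1,1,1,1],"translation":[[18,35,0],[36,70,0],[54,105,0],[72,140,0],[88,170,0]],"delta_rot":[[0,0,0],[0,0,0],[0,0,0],[0,0,0],[0,0,0]]}'
python3 -m jog '{"claw":[1,1,1,1,1],"translation":[[18,35,0],[36,70,0],[54,105,0],[72,140,0],[88,170,0]],"delta_rot":[[0,0,0],[0,0,0],[0,0,0],[0,0,0],[0,0,0]]}'
```

```text
time_s: 0.52
eef_pos: [0.3239, -0.4064, 0.253]
tcp_rot: [0.981, 0.192, -0.0, -0.0]
contact_force: [-0.4, -0.4, -0.5]
gripper_width: 0.3
grip_force: 0.0
time_s: 0.93
eef_pos: [0.4117, -0.2364, 0.2532]
tcp_rot: [0.981, 0.192, -0.0, -0.0]
contact_force: [-0.5, -1.4, 0.6]
gripper_width: -0.002
grip_force: 0.0
time_s: 1.35
eef_pos: [0.4997, -0.0663, 0.2532]
tcp_rot: [0.981, 0.192, 0.0, -0.0]
contact_force: [-0.6, -0.6, -0.4]
gripper_width: -0.002
grip_force: 0.0
```

```bash
python3 -m jog '{"claw":[1,1,1,1,1],"translation":[[0,-2,-38],[0,-2,-76],[0,-2,-112],[0,-2,-146],[0,-2,-170]],"delta_rot":[[0,0,0],[0,0,0],[0,0,0],[0,0,0],[0,0,0]]}'
python3 - <<'E'
from h import *
T=imaging.snapshot("top");S=imaging.snapshot("side")
cv2.imwrite("pics/c1.png",np.hstack([cv2.resize(T[170:250,275:375],(400,320),interpolation=2),cv2.resize(S[165:245,270:370],(400,320),interpolation=2)]))
E
```

```text
time_s: 1.77
eef_pos: [0.4976, -0.0709, 0.0804]
tcp_rot: [0.981, 0.192, -0.001, -0.0]
contact_force: [-0.2, 1.5, 0.7]
gripper_width: 0.003
grip_force: 0.0
```

View pics/c1.png

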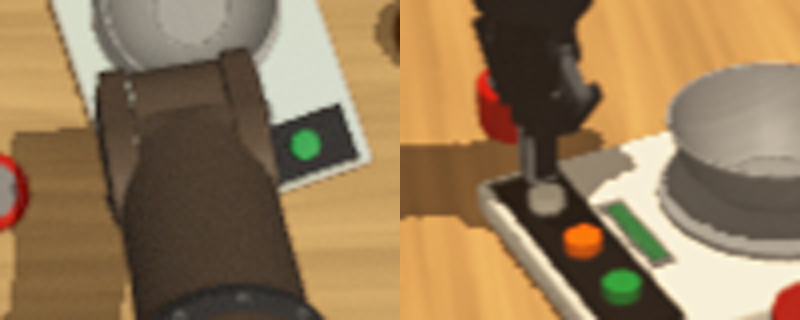

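The tip hangs just above the white key: key at side crop (547,200), tip at (540,180). I'm lowering in small steps and watching the force.

```bash
python3 -m jog '{"claw":[1,1,1,1,1],"translation":[[1,0,-5],[1,0,-9],[1,0,-13],[1,0,-16],[1,0,-18]],"delta_rot":[[0,0,0],[0,0,0],[0,0,0],[0,0,0],[0,0,0]]}'
python3 -c "
from h import *
from bench import sensors
s=sensors.state();print(s['eef_pos'],s['contact_force']);e=s['eef_pos']
print(proj('side',[e[0],e[1],e[2]-.022]),proj('side',[.4995,-.069,.041]))"
```

```text
time_s: 2.28
eef_pos: [0.5006, -0.0712, 0.0658]
tcp_rot: [0.981, 0.192, 0.001, 0.0]
contact_force: [0.5, -0.0, -1.5]
gripper_width: -0.005
grip_force: 0.0
[ 0.50061571 -0.07122514  0.06584023] [ 0.47523453 -0.00491707 -1.49288351]
[306.35692532 212.67130612] [305.85842689 213.1657264 ]
```

```bash
python3 -m jog '{"claw":[1,1,1,1,1],"translation":[[0,0,-1],[0,0,-2],[0,0,-3],[0,0,-3],[0,0,-3]],"delta_rot":[[0,0,0],[0,0,0],[0,0,0],[0,0,0],[0,0,0]]}'
python3 -m jog '{"claw":[1,1,1,1,1],"translation":[[0,0,-1],[0,0,-2],[0,0,-2],[0,0,-2],[0,0,-2]],"delta_rot":[[0,0,0],[0,0,0],[0,0,0],[0,0,0],[0,0,0]]}'
```

```text
time_s: 2.7
eef_pos: [0.5003, -0.0712, 0.0625]
tcp_rot: [0.981, 0.192, 0.0, 0.0]
contact_force: [-0.8, -0.5, 1.9]
gripper_width: 0.0
grip_force: 1.0
time_s: 3.12
eef_pos: [0.5004, -0.0711, 0.0604]
tcp_rot: [0.981, 0.192, 0.0, 0.0]
contact_force: [-0.2, 0.5, 3.6]
gripper_width: 0.001
grip_force: 1.5
```

Contact came at about z=0.063, as predicted, so bottom should be near 0.056.

```bash
python3 -m jog '{"claw":[1,1,1,1,1],"translation":[[0,0,-1],[0,0,-2],[0,0,-3],[0,0,-3],[0,0,-3]],"delta_rot":[[0,0,0],[0,0,0],[0,0,0],[0,0,0],[0,0,0]]}'
python3 -m jog '{"claw":[1,1,1,1,1],"translation":[[0,0,-0.5],[0,0,-1],[0,0,-1],[0,0,-1],[0,0,-1]],"delta_rot":[[0,0,0],[0,0,0],[0,0,0],[0,0,0],[0,0,0]]}'
```

```text
time_s: 3.53
eef_pos: [0.5003, -0.0711, 0.0573]
tcp_rot: [0.981, 0.192, 0.0, 0.0]
contact_force: [0.6, -0.0, 3.7]
gripper_width: 0.004
grip_force: 2.1
time_s: 3.95
eef_pos: [0.5003, -0.0711, 0.0564]
tcp_rot: [0.981, 0.192, 0.0, 0.0]
contact_force: [0.9, -0.5, 5.3]
gripper_width: 0.001
grip_force: 2.3
```

```bash
python3 -m jog '{"claw":[1,1,1,1,1],"translation":[[0,0,-0.3],[0,0,-0.6],[0,0,-0.8],[0,0,-0.8],[0,0,-0.8]],"delta_rot":[[0,0,0],[0,0,0],[0,0,0],[0,0,0],[0,0,0]]}'
```

```text
time_s: 4.37
eef_pos: [0.5003, -0.0711, 0.056]
tcp_rot: [0.981, 0.192, 0.0, 0.0]
contact_force: [-0.8, -0.1, 11.5]
gripper_width: -0.002
grip_force: 5.9
```

It has hit the hard stop: z=0.056 and the force rising to 11 N. I'm lifting off and moving across above the orange key.

```bash
python3 -m jog '{"claw":[1,1,1,1,1],"translation":[[0,0,-0],[0,0,5],[0,0,15],[0,0,35],[0,0,55]],"delta_rot":[[0,0,0],[0,0,0],[0,0,0],[0,0,0],[0,0,0]]}'
python3 -m jog '{"claw":[1,1,1,1,1],"translation":[[5,-15,0],[14,-45,0],[24,-75,0],[33,-102,0],[33,-102,0]],"delta_rot":[[0,0,0],[0,0,0],[0,0,0],[0,0,0],[0,0,0]]}'
python3 - <<'E'
from h import *
T=imaging.snapshot("top");S=imaging.snapshot("side")
cv2.imwrite("pics/c2.png",np.hstack([cv2.resize(T[170:250,275:375],(400,320),interpolation=2),cv2.resize(S[165:245,270:370],(400,320),interpolation=2)]))
T0=cv2.imread("pics/top0.png");S0=cv2.imread("pics/side0.png")
w=lambda b,g,r:(b>110)&(g>110)&(r>110)
for i in(S0,S):print(blob(i,(307,215),w,6), blob(i,(316,226),lambda b,g,r:(r>130)&(b<90),6))
E
```

```text
time_s: 4.78
eef_pos: [0.4987, -0.0708, 0.1107]
tcp_rot: [0.981, 0.192, -0.002, -0.001]
contact_force: [0.8, 0.1, -1.0]
gripper_width: 0.001
grip_force: 0.0
time_s: 5.2
eef_pos: [0.5335, -0.1797, 0.1107]
tcp_rot: [0.982, 0.188, -0.0, 0.002]
contact_force: [-0.3, -0.8, -0.5]
gripper_width: 0.003
grip_force: 0.0
(array([306.8       , 213.48333333]), 60) (array([315.31884058, 224.65217391]), 69)
(array([306.27027027, 214.45945946]), 37) (array([315.36538462, 225.09615385]), 52)
```

View pics/c2.png

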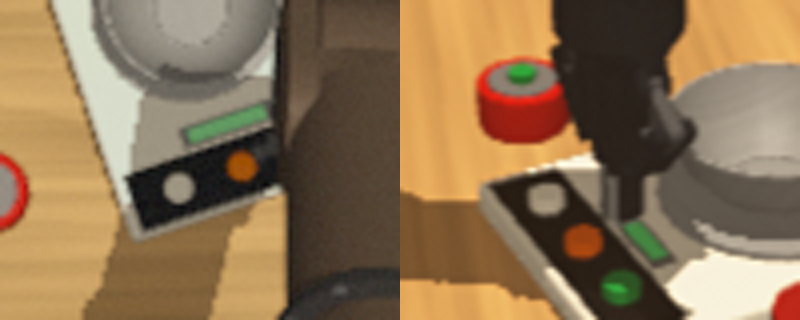

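The white key is back up, and the keys and scale haven't moved; only the shadow on them has changed. The fingertip is above and behind the green key. The arm may still be settling, so I'll do part of the descent and check.

```bash
python3 -m jog '{"claw":[1,1,1,1,1],"translation":[[0,0,-8],[0,0,-16],[0,0,-24],[0,0,-30],[0,0,-30]],"delta_rot":[[0,0,0],[0,0,0],[0,0,0],[0,0,0],[0,0,0]]}'
python3 -m jog '{"claw":[1,1,1,1,1],"translation":[[0,0,0],[0,0,-4],[0,0,-8],[0,0,-12],[0,0,-14]],"delta_rot":[[0,0,0],[0,0,0],[0,0,0],[0,0,0],[0,0,0]]}'
python3 - <<'E'
from h import *
S=imaging.snapshot("side")
cv2.imwrite("pics/c3.png",cv2.resize(S[180:260,270:370],(700,560),interpolation=2))
E
```

```text
time_s: 5.72
eef_pos: [0.532, -0.1721, 0.0787]
tcp_rot: [0.981, 0.192, -0.001, -0.001]
contact_force: [0.0, -0.2, 0.6]
gripper_width: 0.003
grip_force: 0.0
time_s: 6.13
eef_pos: [0.5329, -0.1731, 0.066]
tcp_rot: [0.981, 0.192, -0.0, -0.0]
contact_force: [0.3, -1.0, -0.5]
gripper_width: -0.0
grip_force: 0.0
```

View pics/c3.png

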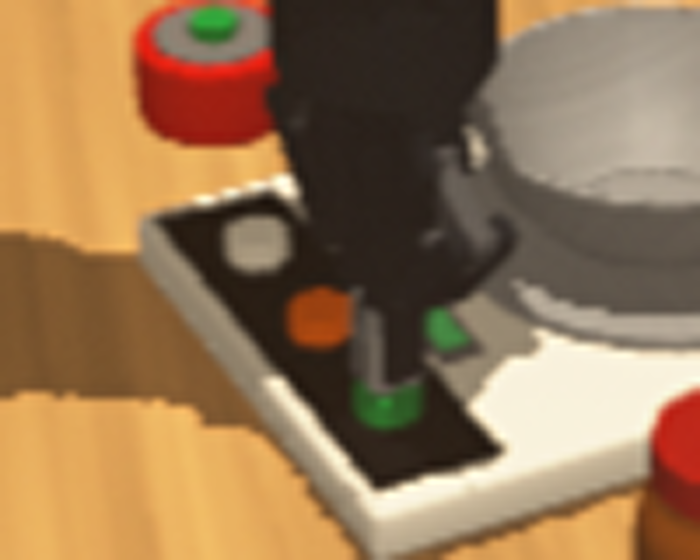

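The tip is directly over the green key: tip at (388,385), key at (388,405). Pressing.

```bash
python3 -m jog '{"claw":[1,1,1,1,1],"translation":[[0,0,-1],[0,0,-2],[0,0,-3],[0,0,-4],[0,0,-5]],"delta_rot":[[0,0,0],[0,0,0],[0,0,0],[0,0,0],[0,0,0]]}'
python3 -m jog '{"claw":[1,1,1,1,1],"translation":[[0,0,-1],[0,0,-2],[0,0,-3],[0,0,-4],[0,0,-4]],"delta_rot":[[0,0,0],[0,0,0],[0,0,0],[0,0,0],[0,0,0]]}'
```

```text
time_s: 6.6
eef_pos: [0.5333, -0.1731, 0.0617]
tcp_rot: [0.981, 0.192, 0.0, 0.0]
contact_force: [-0.4, 0.4, 2.5]
gripper_width: -0.003
grip_force: 1.3
time_s: 7.02
eef_pos: [0.5333, -0.1731, 0.0575]
tcp_rot: [0.981, 0.192, 0.0, 0.0]
contact_force: [-1.1, -0.2, 3.7]
gripper_width: -0.004
grip_force: 2.1
```

```bash
python3 -m jog '{"claw":[1,1,1,1,1],"translation":[[0,0,-0.5],[0,0,-1],[0,0,-1.5],[0,0,-2],[0,0,-2]],"delta_rot":[[0,0,0],[0,0,0],[0,0,0],[0,0,0],[0,0,0]]}'
```

```text
time_s: 7.43
eef_pos: [0.5333, -0.1731, 0.0561]
tcp_rot: [0.981, 0.192, 0.0, 0.0]
contact_force: [-2.8, 1.0, 10.5]
gripper_width: -0.0
grip_force: 5.3
```

The green key is fully down too (10.5 N at the stop). I'm lifting off and drawing the hand away.

```bash
python3 -m jog '{"claw":[1,1,1,1,1],"translation":[[0,0,0],[0,0,5],[0,0,15],[0,0,40],[0,0,75]],"delta_rot":[[0,0,0],[0,0,0],[0,0,0],[0,0,0],[0,0,0]]}'
python3 -m jog '{"claw":[1,1,1,1,1],"translation":[[0,0,35],[0,0,70],[-15,-25,80],[-30,-55,80],[-45,-85,80]],"delta_rot":[[0,0,0],[0,0,0],[0,0,0],[0,0,0],[0,0,0]]}'
python3 -m jog '{"claw":[1,1,1,1,1],"translation":[[-20,-30,0],[-40,-60,0],[-60,-95,0],[-80,-120,0],[-80,-120,0]],"delta_rot":[[0,0,0],[0,0,0],[0,0,0],[0,0,0],[0,0,0]]}'
python3 -m jog '{"claw":[1,1,1,1,1],"translation":[[0,0,0],[0,0,0],[0,0,0],[0,0,0],[0,0,0]],"delta_rot":[[0,0,0],[0,0,0],[0,0,0],[0,0,0],[0,0,0]]}'
python3 - <<'E'
from h import *
T=imaging.snapshot("top");S=imaging.snapshot("side")
cv2.imwrite("pics/c4.png",np.hstack([cv2.resize(T[130:250,250:400],(400,320),interpolation=2),cv2.resize(S[165:285,270:420],(400,320),interpolation=2)]))
T0=cv2.imread("pics/top0.png")
cl={'w':lambda b,g,r:(b>110)&(g>110)&(r>110),'o':lambda b,g,r:(r>130)&(b<90),'g':lambda b,g,r:(g>90)&(r<90)}
for k,p in {'w':(320,217),'o':(335,211),'g':(351,206)}.items(): print(k,[blob(i,p,cl[k],6) for i in(T0,T)])
E
```

```text
time_s: 7.85
eef_pos: [0.5311, -0.1725, 0.1293]
tcp_rot: [0.981, 0.192, -0.003, -0.001]
contact_force: [1.0, -0.2, -0.8]
gripper_width: -0.003
grip_force: 0.0
time_s: 8.27
eef_pos: [0.4882, -0.2584, 0.2123]
tcp_rot: [0.981, 0.193, 0.001, 0.001]
contact_force: [0.1, 0.4, -0.3]
gripper_width: -0.0
grip_force: 0.0
time_s: 8.68
eef_pos: [0.4022, -0.3846, 0.2106]
tcp_rot: [0.982, 0.187, -0.002, 0.001]
contact_force: [-0.5, 0.2, 0.3]
gripper_width: -0.004
grip_force: 0.0
time_s: 9.1
eef_pos: [0.409, -0.377, 0.2106]
tcp_rot: [0.981, 0.193, 0.0, -0.0]
contact_force: [-0.4, 0.3, 0.5]
gripper_width: 0.002
grip_force: 0.0
w [(array([319.65384615, 216.80769231]), 52), (array([319.77358491, 216.90566038]), 53)]
o [(array([334.95454545, 211.06818182]), 44), (array([335.08695652, 211.02173913]), 46)]
g [(array([351.        , 205.60869565]), 46), (array([351.        , 205.60869565]), 46)]
```

View pics/c4.png

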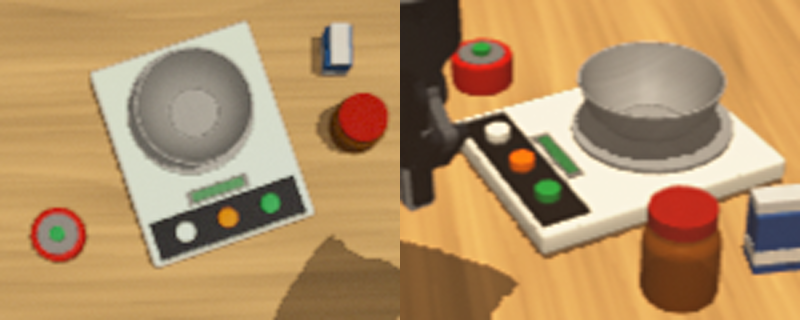

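All three keys are up, the scale's keys are within about 0.2 px of where they started, and nothing looks disturbed. The hand is clear.

```bash
python3 -c "
from bench import workorder;print(workorder.finish_job())"
```

```text
the job is handed in; nothing more can be done
None
```

The job is handed in: I pressed the white key, then the green key, fully down (about 11 N each at the stop) and let both spring back; the scale did not move, nothing else looked disturbed, and the hand ended clear at about 9 s.

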